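# Find the steel ring mandrel by its weight

### The arm

A 6-joint arm with a two-finger parallel gripper is mounted at the origin on the work surface. World frame = base frame: x ahead of the robot, y to its left, z up, the work surface at z = 0. Lengths are in mm, angles in rad, forces in N, time in s.
With the tool pointing down it reaches from about 275 to 750 mm from the base axis. Payload 10.2 kg.
Tool frame: the origin (TCP) lies at the very end of the fingers, on their centre line; the grasp point (between the pads) lies 19 mm behind it; z points along the fingers, y is the line along which they close (so a half turn about z gives the same grasp; the last joint's range is limited). The gripper opens to 85 mm and grips with 20 to 120 N. Pads are 22 mm wide; open, the fingers measure 114 mm over their backs; the gripper's body (76 mm by 85 mm) begins 54 mm behind the grasp point. The pads swing forward as they close: fully open they stand 13 mm farther back than shut.
Start: joints at [-0.223, 0.313, 1.498, -0, 1.331, -0.223], TCP at [525.006, -0.013, 231.294] pointing down, gripper open.
Joint ranges: [-2.94, 2.94], [-0.97, 2.17], [0.19, 2.56], [-1.23, 4.37], [0.02, 3.11], [-2.88, 2.88]. Speed limits (rad/s): [2.39, 2.39, 3.01, 3.14, 3.14, 3.14].

### API

Orientations are given as a unit quaternion [w, x, y, z].
In Python, from rig import * gives the robot as it stands. The module is installed in compiled form; this text tells all that it offers.
- The arm moves only by the shell command python3 -m crank 'ROWS' [FORCE]. ROWS is JSON, a list that holds one entry, the list of rows, each a list of 7 numbers: the shift along the tool's x, y, z in units of 25 mm (1.0 is 25 mm), then the turn, a rotation vector about the tool's x, y, z in units of 8 degrees (1.0 is 8 degrees), then the finger opening in mm, from 0 to 85.4. A call has exactly 8 rows; each row shifts and turns the commanded pose from where the row before left it, along the tool's axes as they then stand; what a row does not reach is not made up. A row lasts 1/10 s, in which the tool goes at most 50 mm and 8.59 degrees, less where a joint would pass 70% of its speed; a pose out of reach is approached as far as the arm can. A call is refused whole if a number of a shift passes 1 or a number of a turn 1, either way. A call with a gripper value outside its range is refused whole. The fingers move at their own pace and stop on an object; FORCE is the grip in N (left out, the last holds). Time passes only in rows, so rows that do not move let the fingers close, or fill a call up. It gives the time, the measured TCP pose, the force, the opening and the grip force at its end, in the units of the state.
- sense(): the state, without advancing time (a new reading comes with each control period).
- capture(name): name is "scene" or "side" or "wrist"; returns the picture (480x640x3 uint8, blue, green, red); there is no depth.
- camera_model(name): a dict with "fx", "fy", "cx", "cy" (pixels), "k1" (the pictures are not rectified: a ray, as slopes to the right and down, at radius r is drawn at 1 + k1 r^2 times it, then the intrinsics apply), "world_from_camera" (4x4, takes a point from camera to world coordinates); the wrist camera has in their place "T_tool_cam" (4x4, takes a point from camera to tool coordinates, whose origin is the TCP and whose axes are the flange's). Camera axes: x right, y up, looking along -z (the intrinsics and any distortion apply to the point x, -y, -z); pixel columns grow to the right and rows downward; lengths in mm; the calibration is good to about 2 mm. A picture is of the moment at which its call begins: read the wrist's pose just before it. camera_model takes no time and is no camera call.
- finish_job(): hands the job in; it is judged then, once.
The state is a dict: "time_s": time; "joints": joint angles; "dq": joint speeds; "tau": joint torques, N m; "eef_pos": TCP position; "ee_rot": TCP orientation; "force": force on the tool from outside, world axes, zero at the start; "wrist_torque": the same for the moment, N m; "grip_width": opening from 0.0 (shut) to 1.0 (fully open); "grip_force": force on a finger pad.
Only numpy, scipy, OpenCV 4.12 (cv2) and the standard library are available. Lean on these libraries where they do the work, as an engineer would, in place of code of your own. Each camera call takes 0.05 s, during which the arm holds its last target. There are 200 camera calls.

### The job

One of the two look-alike ring mandrels in the case is solid steel for hammering on and the other is only aluminium: lift the case's lid right back onto its stop, lift each mandrel clear in turn to feel which is heavier, and lay the lighter one gently back in a cradle of the case. Finish holding the heavier one in the gripper, level and still, over the middle of the steel bench block and about a hand's breadth (10 cm) above it, with the lid left open and everything else on the bench and in the case left where it is; do not put the heavy mandrel down or let go of it at the end.

Things in the scene. Friction and masses are not known exactly. Their poses are not given: they have to be found in the camera images.
- mandrel_1: bright metal ring mandrel, looks and measures like the other; only the weight differs. Handle 48 mm long, 18 mm thick; 6 mm collar, 27 mm wide; then a 176 mm taper, 25 to 13 mm thick. Origin: on its axis at its centre of mass, on the taper 48 mm from the collar, 22 mm thick: grip there. y runs along it to the handle. Starts level in a cradle of the case, handle to the case's +y
- mandrel_2: bright metal ring mandrel, looks and measures like the other; only the weight differs. Handle 48 mm long, 18 mm thick; 6 mm collar, 27 mm wide; then a 176 mm taper, 25 to 13 mm thick. Origin: on its axis at its centre of mass, on the taper 48 mm from the collar, 22 mm thick: grip there. y runs along it to the handle. Starts level in a cradle of the case, handle to the case's +y
- case: wooden mandrel case, fixed, 200 (its x) x 270 (y) x 62 mm high, walls and floor 7 mm; origin: centre of its underside, x points away from the robot to the hinges. Inside, notched boards 14 mm thick at y +78 and -98 mm carry the mandrels side by side along y, 55 mm apart; between the boards the fingers have free room down to 8 mm above the bench. A narrow rear tray holds two rings
- cradle_front (a point): origin of a mandrel seated in the front cradle: 40 mm above the bench, 53 mm nearer the robot than the case's centre, 40 mm from the inside of the front wall; axes as the case. A cradle is two V notches open upwards, 33 mm wide at the top, that centre what is lowered into them
- cradle_rear (a point): the same for the rear cradle: 40 mm above the bench, 2 mm beyond the case's centre, 98 mm from the hinge axis, 40 mm from the 47 mm high wall of the rear tray; axes as the case
- lid (a joint): angle of the case's lid, rad: 0 closed (so at the start), 2.0 fully open, leaning back on its stop hinges. Lid 202 x 274 x 10 mm, about 0.32 kg; the hinge turns almost freely, so it falls shut if let go before upright (1.57) and falls softly onto its stop once past about 1.7
- lid_hinge (a point): middle of the lid's hinge axis, at the top of the case's far wall, 63 mm above the bench; the axis runs along the case's y; axes as the case
- lid_knob (a point): centre of the brass barrel pull in front of the middle of the lid's front edge, on a 10 mm neck: a 16 mm thick, 26 mm long cylinder lying along the case's y. This point is 24 mm out from the lid's edge, 226 mm from the hinge axis and 68 mm above the bench when closed, with free room below. It can be lifted and pushed from below with shut, tilted fingers, or pinched by its flat ends
- bench_block: steel bench block 100 x 100 mm on a 112 mm square black rubber base, fixed; its top is 34 mm above the bench; origin: centre of its underside
- block_top (a point): centre of the bench block's top face
- ring_1: plain brass ring, 23 mm outside, 6 mm high, lying in the narrow rear tray of the case; a bystander
- ring_2: plain brass ring, 21 mm outside, 6 mm high, lying in the narrow rear tray of the case; a bystander
- ring_clamp: wooden ring clamp lying on the bench between the case and the bench block, 135 x 24 x 19 mm; a bystander
- dapping_block: brass doming cube of 50 mm standing on the bench; a bystander
- chasing_hammer: small hammer with wooden handle lying on the bench, 235 mm long, at most 25 mm high; a bystander
- pliers: pliers with black grips lying on the bench near the robot, 150 mm long, 14 mm high; a bystander
- flux_jar: amber jar with white cap, 54 mm wide, 62 mm high; a bystander
- punch_stand: dark wooden block 75 x 130 x 40 mm with eight steel doming punches standing in it, 95 mm high in all; a bystander
Mind the look-alikes: they are no part of the job. What is meant by the bench_block is not yellow, and is the smaller of those in its own colour.

How it is judged:
By the outcome, as a careful person would: the job done as asked, in the order asked, and still so for the second after the job is handed in, while the arm keeps its last pose, push and grip.
It also fails if it takes over 72 s, if anything falls off the work surface, if the arm or the gripper's body presses on something with over 40 N, if the wrist force passes 120 N, or if a joint passes its speed limit or range.

## Working session

There is one attempt and no reset: what is moved stays moved. The work goes in short steps, Python scripts to look and compute and a shell command to move; the robot and the scene stay as the last step left them, time stands still between calls to the robot, and variables do not carry over. Pictures are saved under pics/ and viewed, at most 12 in all, crops included, and the job is handed in when it is done.

```bash
mkdir -p pics
cat > h.py <<'E'
from rig import *
import numpy as np, cv2
from scipy.spatial.transform import Rotation as R
def rot(q): return R.from_quat([q[1],q[2],q[3],q[0]]).as_matrix()
def wfc(name,s=None):
    m=camera_model(name)
    if name!="wrist": return m,np.array(m["world_from_camera"])
    s=s or sense(); T=np.eye(4);T[:3,:3]=rot(s["ee_rot"]);T[:3,3]=s["eef_pos"]
    return m,T@np.array(m["T_tool_cam"])
def ray(name,uv,s=None):
    m,T=wfc(name,s); K=np.array([[m["fx"],0,m["cx"]],[0,m["fy"],m["cy"]],[0,0,1.]])
    p=cv2.undistortPoints(np.array([[uv]],float),K,np.array([m["k1"],0,0,0.]))[0,0]
    return T[:3,3],T[:3,:3]@np.array([p[0],-p[1],-1])
def onz(name,uv,z,s=None):
    o,d=ray(name,uv,s); return o+d*(z-o[2])/d[2]
def proj(name,P,s=None):
    m,T=wfc(name,s); c=np.linalg.inv(T)@np.append(P,1); a=np.array([c[0],-c[1]])/-c[2]
    a=a*(1+m["k1"]*(a@a)); return np.array([m["fx"]*a[0]+m["cx"],m["fy"]*a[1]+m["cy"]])
E
python3 - <<'E'
from h import *
s=sense();print(s)
for n in("scene","side","wrist"):
    cv2.imwrite(f"pics/{n}0.png",capture(n)); print(n,camera_model(n))
E
```

```text
{'time_s': 0.0, 'joints': array([-2.23374554e-01,  3.13467424e-01,  1.49847967e+00, -4.17355891e-05,
        1.33096842e+00, -2.23400974e-01]), 'dq': array([ 3.22517831e-04,  6.04249565e-05, -8.56499737e-04,  1.52198392e-04,
        2.10524988e-03, -4.69155641e-04]), 'tau': array([-5.78409599e-04, -4.12261176e+01, -2.59742296e+01, -3.58453699e-04,
        4.11797926e-03, -1.23038126e-05]), 'eef_pos': array([5.24732977e+02, 5.12380029e-02, 2.30710125e+02]), 'ee_rot': array([-5.48892335e-04,  7.07093771e-01,  7.07119482e-01, -3.69618285e-04]), 'force': array([ 0.03747732,  0.18954944, -0.87459525]), 'wrist_torque': array([ 0.03289969, -0.03632181, -0.01977089]), 'grip_force': 0.0, 'grip_width': 0.9998521202739195}
scene {'fx': 509.8819607644923, 'fy': 509.8819607644923, 'cx': 325.2811442342038, 'cy': 233.23208217668926, 'k1': -0.13951217495193952, 'world_from_camera': array([[-3.55926000e-01, -5.21760755e-01,  7.75295038e-01,
         1.46639374e+03],
       [ 9.34420682e-01, -2.10434731e-01,  2.87359032e-01,
         2.66963078e+02],
       [ 1.32163372e-02,  8.26730269e-01,  5.624432
[... 409 characters left out ...]
7027570e-01,
        -9.84087811e+02],
       [ 6.41882557e-03,  6.24007328e-01,  7.81392125e-01,
         1.25144808e+03],
       [ 0.00000000e+00,  0.00000000e+00,  0.00000000e+00,
         1.00000000e+00]])}
wrist {'fx': 414.0192359915537, 'fy': 414.0192359915537, 'cx': 324.6023427254614, 'cy': 249.5999544533913, 'k1': 0.02029812173747685, 'T_tool_cam': array([[ 8.45875838e-04,  9.53866964e-01,  3.00228412e-01,
         7.59456202e+01],
       [ 9.99999481e-01, -9.77257543e-04,  2.87442105e-04,
         9.94921377e-01],
       [ 5.67582008e-04,  3.00228013e-01, -9.53867296e-01,
        -1.42029351e+02],
       [ 0.00000000e+00,  0.00000000e+00,  0.00000000e+00,
         1.00000000e+00]])}
```

View pics/scene0.png

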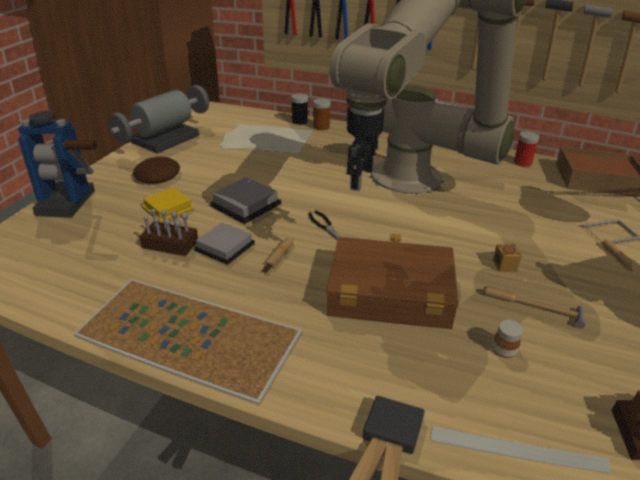

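View pics/side0.png

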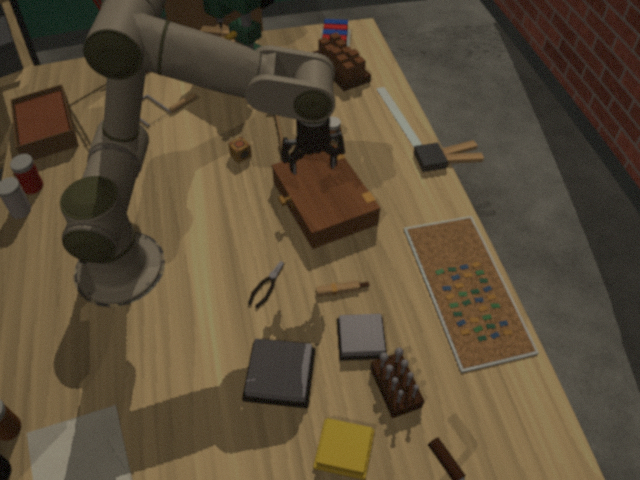

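The scene view shows the case at about (393,280), with its knob towards the robot at (396,239). The small grey bench block is at (225,242) and the ring clamp at (278,255). In the side view the block is at (361,335) and the case at (325,197).

Run:
```python
import cv2,numpy as np
a=cv2.imread("pics/scene0.png");b=cv2.imread("pics/side0.png");w=cv2.imread("pics/wrist0.png")
A=cv2.resize(a[220:330,310:470],(480,330),interpolation=cv2.INTER_CUBIC)
B=cv2.resize(b[310:365,325:395],(280,220),interpolation=cv2.INTER_CUBIC)
A2=cv2.resize(a[220:265,185:260],(300,180),interpolation=cv2.INTER_CUBIC)
C=np.zeros((600,800,3),np.uint8);C[:330,:480]=A;C[:220,500:780]=B;C[230:410,490:790]=A2
C[340:580,:320]=cv2.resize(w,(320,240));
cv2.imwrite("pics/c1.png",np.clip(C*1.6,0,255).astype(np.uint8))
```

```text
(no output)
```

View pics/c1.png

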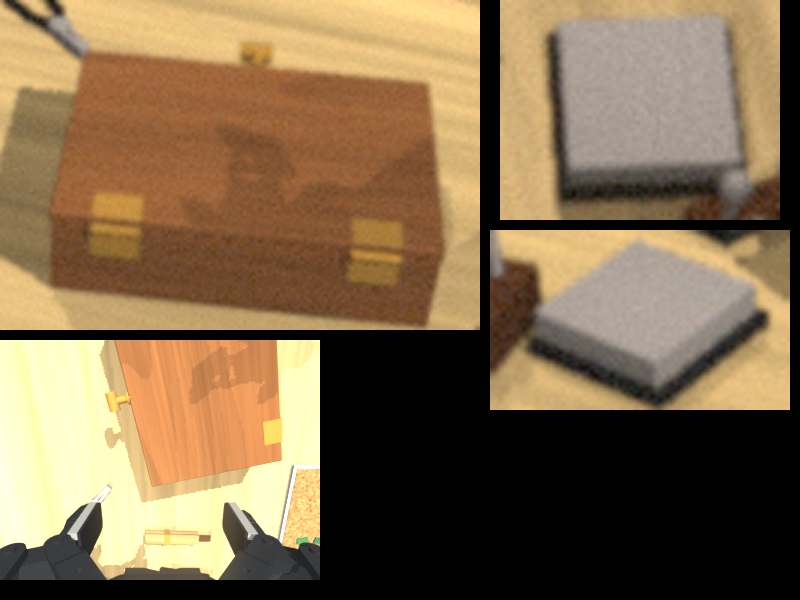

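The crop shows the lid corners clearly, the knob at scene (396,237), and the block's top face in both views. Casting these onto planes.

Run:
```python
from h import *
np.set_printoptions(precision=1,suppress=True)
L=np.array([onz("scene",p,73) for p in [(338.3,237.3),(452.7,248.3),(457.3,301),(327.3,290.7)]])
print(L,"mid",L.mean(0),[np.linalg.norm(L[i]-L[i-1]) for i in range(4)])
for i,j in((0,1),(3,2),(0,3),(1,2)): v=L[j]-L[i]; print(np.degrees(np.arctan2(v[1],v[0])))
print("knob",onz("scene",(395.7,237.3),68),onz("wrist",(218,120),68))
print("wr lid",onz("wrist",(310,292),73),onz("wrist",(562,242),73))
for n,c in(("scene",[(222.5,223.25),(251.25,234.5),(226.25,253),(197,240)]),("side",[(339.5,315),(381.25,314.25),(385,351.25),(341.25,352.5)])):
    B=np.array([onz(n,p,34) for p in c]);print(n,B.mean(0),[np.linalg.norm(B[i]-B[i-1]) for i in range(4)]);v=B[1]-B[0];print(np.degrees(np.arctan2(v[1],v[0])))
s=sense();print(rot(s["ee_rot"]))
```

```text
[[517.5 -51.4  73. ]
 [460.  213.1  73. ]
 [642.5 252.4  73. ]
 [709.3  -7.1  73. ]] mid [582.3 101.7  73. ] [np.float64(196.8276445346308), np.float64(270.748471654885), np.float64(186.71918472999812), np.float64(267.98303265558246)]
102.2798762693299
104.43836847774531
13.004865957388605
12.137158047539126
knob [458.8  75.   68. ] [450.8  75.2  68. ]
wr lid [514.2 -53.3  73. ] [703.5 -12.2  73. ]
scene [ 571.8 -335.9   34. ] [np.float64(93.34964166471512), np.float64(96.48489139397856), np.float64(94.96681428124698), np.float64(98.18118401485735)]
79.13413254703633
side [ 567.3 -341.8   34. ] [np.float64(99.7875218041934), np.float64(99.9140599628101), np.float64(98.90226091912956), np.float64(100.5187935962607)]
-11.714648615108691
[[ 0.  1. -0.]
 [ 1. -0.  0.]
 [ 0. -0. -1.]]
```

```bash
python3 -m crank '[[[1,-0.88,0.68,0,0,0,50],[1,-0.88,0.68,0,0,0,50],[1,-0.88,0.68,0,0,0,50],[0,0,0,0,0,-1,50],[0,0,0,0,0,-1,50],[0,0,0,0,0,-1,50],[0,0,0,0,0,-1,50],[0,0,0,0,0,-1,50]]]' 20
python3 -m crank '[[[0,0,0,0,0,-1,50],[0,0,0,0,0,-1,50],[0,0,0,0,0,-1,50],[0,0,0,0,0,-1,50],[0,0,0,0,0,-1,50],[0,0,0,0,0,-1,50],[0,0,0,0,0,-1,50],[0,0,0,0,0,-0.8,50]]]'
python3 - <<'E'
from h import *
s=sense();cv2.imwrite("pics/w1.png",capture("wrist"));print(rot(s["ee_rot"]).round(3),s["joints"].round(2))
E
```

```text
time_s: 0.95
eef_pos: [458.9, 75.0, 180.1]
ee_rot: [-0.0, 0.42, 0.908, -0.0]
force: [-0.4, -0.2, 0.1]
grip_width: 0.583
grip_force: 0.0
time_s: 1.75
eef_pos: [458.9, 75.0, 180.1]
ee_rot: [-0.0, -0.111, 0.994, 0.0]
force: [-0.5, -0.4, 1.0]
grip_width: 0.58
grip_force: 0.0
[[-0.976 -0.22  -0.   ]
 [-0.22   0.976  0.   ]
 [ 0.     0.    -1.   ]] [-0.09  0.23  1.75 -0.    1.16 -1.88]
```

View pics/w1.png

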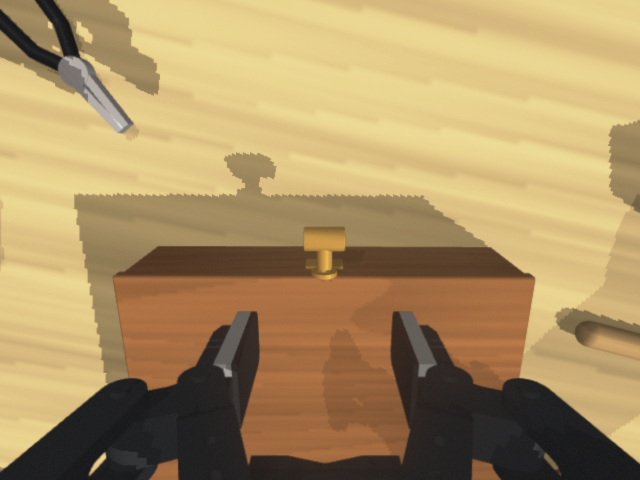

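The knob is at (324,239). The lid's front edge runs from (115,279) to (534,276), almost level, so the yaw is right.

Run:
```python
from h import *
s=sense()
k=onz("wrist",(324.5,239),68,s);a=onz("wrist",(115,279),73,s);b=onz("wrist",(533,277),73,s);m=(a+b)/2
print("knob",k,"edge",m,np.linalg.norm(a-b),np.degrees(np.arctan2(*(a-b)[[0,1]])))
print(onz("wrist",(304,239),68,s)-onz("wrist",(345,239),68,s))
d=np.array(k)-s["eef_pos"];print("tool",rot(s["ee_rot"]).T@d)
```

```text
knob [455.91794579  73.29249715  68.        ] edge [479.98378413  78.53677049  73.        ] 268.21150666560544 166.71348736987522
[  5.89061021 -25.51025632   0.        ]
tool [  3.22318197  -1.01307704 112.12504219]
```

```bash
python3 -m crank '[[[0.13,-0.04,0.85,0,0,0,50],[0,0,0.85,0,0,0,50],[0,0,0.85,0,0,0,50],[0,0,0.85,0,0,0,50],[0,0,0.86,0,0,0,50],[0,0,0.86,0,0,0,50],[0,0,0,0,0,0,20],[0,0,0,0,0,0,20]]]' 20
python3 -m crank '[[[0,0,0,0,0,0,20],[0,0,0,0,0,0,20],[0,0,0,0,0,0,20],[0,0,0,0,0,0,20],[0,0,0,0,0,0,20],[0,0,0,0,0,0,20],[0,0,0,0,0,0,20],[0,0,0,0,0,0,20]]]' 20
cat > arc.py <<'E'
import numpy as np
# rows of the lid arc in (case x, z) plane; tool x=-ex, tool z down, tilt toward +ex
N=32;r=np.hypot(226,5);a0=np.arctan2(5,226)
def tcp(th,t): return r*np.array([-np.cos(th+a0),np.sin(th+a0)])+16*np.array([np.sin(t),-np.cos(t)])
th=np.linspace(0,1.86,N+1);ta=np.radians(np.linspace(0,40,N+1))
for i in range(N):
    d=tcp(th[i+1],ta[i+1])-tcp(th[i],ta[i]);t=ta[i]
    print("[%.2f,0,%.2f,0,%.3f,0,20],"%(d@[-np.cos(t),-np.sin(t)]/25,d@[np.sin(t),-np.cos(t)]/25,-40/N/8),end="\n" if i%8==7 else "")
E
python3 arc.py
```

```text
time_s: 2.6
eef_pos: [455.6, 73.8, 52.5]
ee_rot: [-0.001, -0.107, 0.994, 0.001]
force: [-2.0, 2.6, -0.8]
grip_width: 0.301
grip_force: 23.4
time_s: 3.4
eef_pos: [455.7, 73.8, 53.0]
ee_rot: [-0.0, -0.108, 0.994, 0.0]
force: [-1.7, 3.1, -2.1]
grip_width: 0.298
grip_force: 23.4
[-0.04,0,-0.52,0,-0.156,0,20],[-0.08,0,-0.52,0,-0.156,0,20],[-0.12,0,-0.51,0,-0.156,0,20],[-0.16,0,-0.50,0,-0.156,0,20],[-0.20,0,-0.49,0,-0.156,0,20],[-0.24,0,-0.47,0,-0.156,0,20],[-0.28,0,-0.45,0,-0.156,0,20],[-0.32,0,-0.43,0,-0.156,0,20],
[-0.35,0,-0.41,0,-0.156,0,20],[-0.38,0,-0.38,0,-0.156,0,20],[-0.41,0,-0.35,0,-0.156,0,20],[-0.44,0,-0.31,0,-0.156,0,20],[-0.46,0,-0.28,0,-0.156,0,20],[-0.48,0,-0.24,0,-0.156,0,20],[-0.50,0,-0.21,0,-0.156,0,20],[-0.51,0,-0.17,0,-0.156,0,20],
[-0.52,0,-0.13,0,-0.156,0,20],[-0.53,0,-0.08,0,-0.156,0,20],[-0.54,0,-0.04,0,-0.156,0,20],[-0.54,0,-0.00,0,-0.156,0,20],[-0.54,0,0.04,0,-0.156,0,20],[-0.53,0,0.08,0,-0.156,0,20],[-0.52,0,0.12,0,-0.156,0,20],[-0.51,0,0.16,0,-0.156,0,20],
[-0.50,0,0.20,0,-0.156,0,20],[-0.48,0,0.24,0,-0.156,0,20],[-0.46,0,0.28,0,-0.156,0,20],[-0.44,0,0.31,0,-0.156,0,20],[-0.41,0,0.35,0,-0.156,0,20],[-0.38,0,0.38,0,-0.156,0,20],[-0.35,0,0.40,0,-0.156,0,20],[-0.32,0,0.43,0,-0.156,0,20],
```

```bash
python3 -m crank '[[[-0.04,0,-0.52,0,-0.156,0,20],[-0.08,0,-0.52,0,-0.156,0,20],[-0.12,0,-0.51,0,-0.156,0,20],[-0.16,0,-0.50,0,-0.156,0,20],[-0.20,0,-0.49,0,-0.156,0,20],[-0.24,0,-0.47,0,-0.156,0,20],[-0.28,0,-0.45,0,-0.156,0,20],[-0.32,0,-0.43,0,-0.156,0,20]]]' 20
python3 -m crank '[[[-0.35,0,-0.41,0,-0.156,0,20],[-0.38,0,-0.38,0,-0.156,0,20],[-0.41,0,-0.35,0,-0.156,0,20],[-0.44,0,-0.31,0,-0.156,0,20],[-0.46,0,-0.28,0,-0.156,0,20],[-0.48,0,-0.24,0,-0.156,0,20],[-0.50,0,-0.21,0,-0.156,0,20],[-0.51,0,-0.17,0,-0.156,0,20]]]' 20
```

```text
time_s: 4.2
eef_pos: [484.2, 80.1, 154.4]
ee_rot: [0.088, -0.107, 0.99, 0.01]
force: [1.9, 6.6, -4.8]
grip_width: 0.299
grip_force: 22.3
time_s: 5.0
eef_pos: [553.7, 95.5, 233.6]
ee_rot: [0.173, -0.106, 0.979, 0.019]
force: [0.4, 4.3, -3.9]
grip_width: 0.301
grip_force: 22.0
```

Still gripping the knob with low forces. Continuing the arc.

```bash
python3 -m crank '[[[-0.52,0,-0.13,0,-0.156,0,20],[-0.53,0,-0.08,0,-0.156,0,20],[-0.54,0,-0.04,0,-0.156,0,20],[-0.54,0,-0.00,0,-0.156,0,20],[-0.54,0,0.04,0,-0.156,0,20],[-0.53,0,0.08,0,-0.156,0,20],[-0.52,0,0.12,0,-0.156,0,20],[-0.51,0,0.16,0,-0.156,0,20]]]' 20
python3 -m crank '[[[-0.50,0,0.20,0,-0.156,0,20],[-0.48,0,0.24,0,-0.156,0,20],[-0.46,0,0.28,0,-0.156,0,20],[-0.44,0,0.31,0,-0.156,0,20],[-0.41,0,0.35,0,-0.156,0,20],[-0.38,0,0.38,0,-0.156,0,20],[-0.35,0,0.40,0,-0.156,0,20],[-0.32,0,0.43,0,-0.156,0,20]]]' 20
python3 - <<'E'
from h import *
cv2.imwrite("pics/s2.png",np.vstack([cv2.resize(capture("scene")[130:330,200:520],(560,350)),cv2.resize(capture("side")[60:260,200:520],(400,250))[:, :560] if 0 else cv2.resize(capture("side")[60:200,200:424],(560,250))[:250]]))
E
```

```text
time_s: 5.8
eef_pos: [650.4, 116.9, 274.8]
ee_rot: [0.258, -0.104, 0.96, 0.029]
force: [-3.1, 5.0, 0.4]
grip_width: 0.3
grip_force: 22.6
time_s: 6.6
eef_pos: [754.7, 140.1, 269.5]
ee_rot: [0.342, -0.102, 0.933, 0.038]
force: [-1.0, 6.7, 3.4]
grip_width: 0.296
grip_force: 24.0
```

View pics/s2.png

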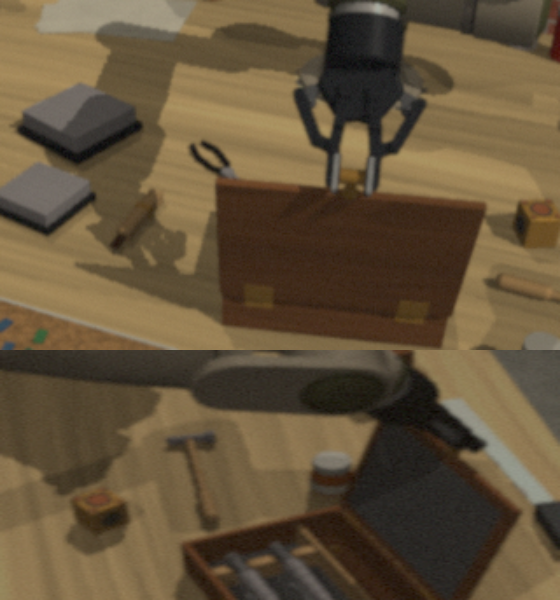

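Lid is past upright (about 1.88 rad), still pinched at the knob. Release it, back away, level the tool and turn to the mandrel grasp.

```bash
python3 -m crank '[[[0,0,0,0,0,0,60],[0,0,0,0,0,0,60],[0,0,0,0,0,0,60],[0,0,0,0,0,0,60],[0,0,-1,0,0,0,60],[0,0,-1,0,0,0,60],[0,0,-1,0,0,0,60],[0,0,-1,0,0,0,60]]]' 20
python3 -m crank '[[[0.77,0,-0.64,0,1,0,60],[0.85,0,-0.53,0,1,0,60],[0.91,0,-0.41,0,1,0,60],[0.96,0,-0.28,0,1,0,60],[0.99,0,-0.14,0,1,0,60],[0,0,0,0,0,1,60],[0,0,0,0,0,1,60],[0,0,0,0,0,1,60]]]' 
python3 -m crank '[[[0,0,0,0,0,1,60],[0,0,0,0,0,1,60],[0,0,0,0,0,1,60],[0,0,0,0,0,1,60],[0,0,0,0,0,1,60],[0,0,0,0,0,1,60],[0,0,0,0,0,1,60],[0,0,0,0,0,1,60]]]'
python3 - <<'E'
from h import *
s=sense();cv2.imwrite("pics/w3.png",capture("wrist"));print(rot(s["ee_rot"]).round(3),s["joints"].round(2))
cv2.imwrite("pics/side3.png",capture("side"))
E
```

```text
time_s: 7.5
eef_pos: [690.6, 124.7, 343.7]
ee_rot: [0.34, -0.101, 0.934, 0.037]
force: [0.3, -0.8, -0.2]
grip_width: 0.705
grip_force: 0.0
time_s: 8.3
eef_pos: [569.3, 98.0, 343.2]
ee_rot: [-0.0, 0.104, 0.995, -0.0]
force: [0.4, 0.2, 0.5]
grip_width: 0.701
grip_force: 0.0
time_s: 9.1
eef_pos: [569.2, 98.0, 343.2]
ee_rot: [-0.0, 0.615, 0.788, -0.0]
force: [-0.2, -0.2, -0.4]
grip_width: 0.701
grip_force: 0.0
[[-0.243  0.97  -0.001]
 [ 0.97   0.243 -0.   ]
 [-0.    -0.001 -1.   ]] [-0.03  0.39  1.11 -0.    1.65 -0.28]
```

View pics/w3.png

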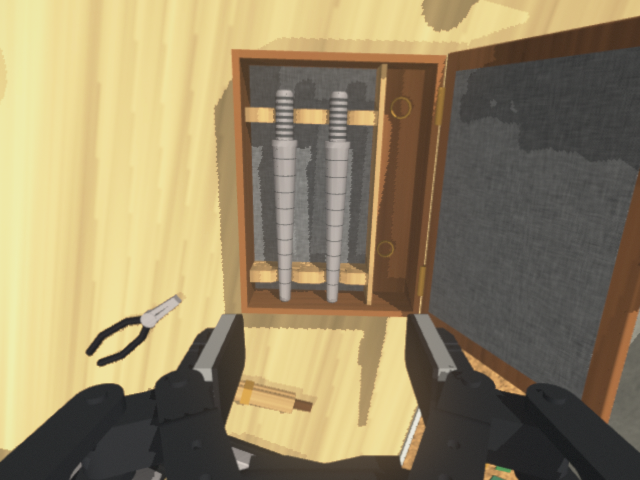

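The wrist view shows the lid laid back and both mandrels seated: front collar (285,141) and tip (285.5,299), rear collar (338,143) and tip (333,300), handles to +y.

Run:
```python
from h import *
np.set_printoptions(precision=1,suppress=True)
s=sense();Rt=rot(s["ee_rot"])
# collar lies at image y boundary between handle and taper
for n,e,c,t in(("front",(285,90.5),(285,141),(285.5,300)),("rear",(339,92),(338,143),(333,301))):
    E_,C,T=[onz("wrist",p,40,s) for p in(e,c,t)]
    u=(E_-T)/np.linalg.norm(E_-T);o=T+u*128
    print(n,"len",np.linalg.norm(E_-T),"yaw",np.degrees(np.arctan2(-u[0],u[1])),"org",o,"E-54-48",E_-u*102,"collar-48",C-u*51,"tool",Rt.T@(o-s["eef_pos"]))
W=np.array([onz("wrist",p,62,s) for p in((233,51),(446,55),(243,314),(418,310))]);print(W,W.mean(0))
a=cv2.imread("pics/side3.png")
cv2.imwrite("pics/side3c.png",cv2.resize(a[100:260,220:480],(780,480),interpolation=cv2.INTER_CUBIC))
print([ (k,proj("side",k)) for k in((527,90,40.),(580,102,40.))])
```

```text
front len 229.31938972586278 yaw 12.839294281401832 org [528.1  89.2  40. ] E-54-48 [528.2  88.5  40. ] collar-48 [527.6  90.5  40. ] tool [  1.6 -41.8 303.3]
rear len 229.16257475752758 yaw 13.211731659742538 org [581.5 101.6  40. ] E-54-48 [581.7 100.8  40. ] collar-48 [581.8 102.3  40. ] tool [  0.4  13.1 303.2]
[[453.7 208.3  62. ]
 [646.  253.9  62. ]
 [513.7 -54.   62. ]
 [702.9  -0.3  62. ]] [579.1 102.   62. ]
[((527, 90, 40.0), array([306.3, 199.8])), ((580, 102, 40.0), array([324. , 193.6]))]
```

View pics/side3c.png

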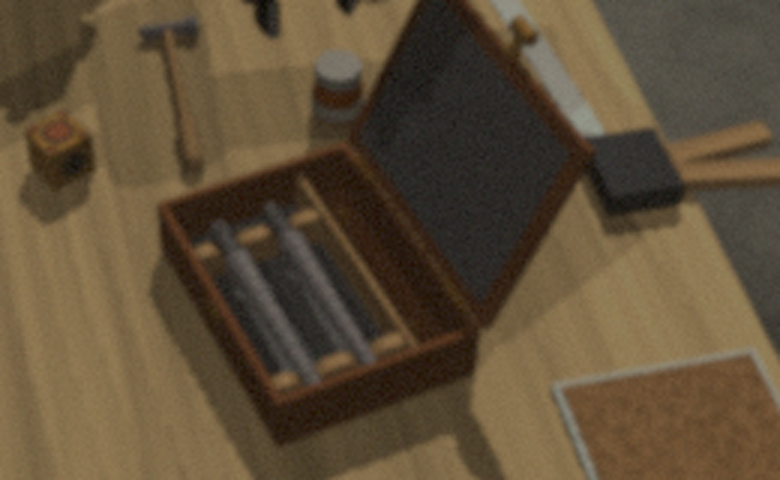

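Positions from ray casting match the given geometry (229 mm long, 55 mm apart, centre (579,102), yaw 13°). Lowering onto the front mandrel.

```bash
python3 -m crank '[[[0.07,-0.85,0.8,0,0,0.13,40],[0,-0.84,0.8,0,0,0,40],[0,0,1,0,0,0,40],[0,0,1,0,0,0,40],[0,0,1,0,0,0,40],[0,0,1,0,0,0,40],[0,0,1,0,0,0,40],[0,0,1,0,0,0,40]]]' 60
python3 -m crank '[[[0,0,1,0,0,0,40],[0,0,1,0,0,0,40],[0,0,0.8,0,0,0,40],[0,0,0.8,0,0,0,40],[0,0,0.8,0,0,0,40],[0,0,0.6,0,0,0,40],[0,0,0.33,0,0,0,40],[0,0,0,0,0,0,40]]]' 60
python3 - <<'E'
from h import *
s=sense();print(rot(s["ee_rot"])[:,0].round(3),s["force"].round(2),s["wrist_torque"].round(3))
E
python3 -m crank '[[[0,0,0,0,0,0,30],[0,0,0,0,0,0,20],[0,0,0,0,0,0,10],[0,0,0,0,0,0,10],[0,0,0,0,0,0,10],[0,0,0,0,0,0,10],[0,0,0,0,0,0,10],[0,0,0,0,0,0,10]]]' 60
```

```text
time_s: 10.0
eef_pos: [527.5, 89.6, 152.4]
ee_rot: [-0.0, 0.618, 0.786, -0.0]
force: [-0.1, -0.3, -0.9]
grip_width: 0.466
grip_force: 0.0
time_s: 10.8
eef_pos: [527.4, 89.6, 19.6]
ee_rot: [-0.001, 0.619, 0.785, -0.001]
force: [-0.2, -0.3, -0.0]
grip_width: 0.464
grip_force: 0.0
[-0.233  0.972  0.   ] [-0.21 -0.27 -0.03] [-0.035  0.079 -0.013]
time_s: 11.6
eef_pos: [526.3, 89.3, 20.6]
ee_rot: [-0.001, 0.62, 0.785, -0.002]
force: [-8.3, -3.4, 7.3]
grip_width: 0.235
grip_force: 58.2
```

```bash
python3 -m crank '[[[0,0,-0.3,0,0,0,10],[0,0,-0.5,0,0,0,10],[0,0,-0.8,0,0,0,10],[0,0,-0.8,0,0,0,10],[0,0,-0.8,0,0,0,10],[0,0,-0.8,0,0,0,10],[0,0,-0.6,0,0,0,10],[0,0,-0.4,0,0,0,10]]]' 60
python3 -m crank '[[[0,0,0,0,0,0,10],[0,0,0,0,0,0,10],[0,0,0,0,0,0,10],[0,0,0,0,0,0,10],[0,0,0,0,0,0,10],[0,0,0,0,0,0,10],[0,0,0,0,0,0,10],[0,0,0,0,0,0,10]]]' 60
cat > wt.py <<'E'
from h import *
s=sense();F=[s["force"]];cv2.imwrite("pics/wt_%.0f.png"%(s["time_s"]*100),capture("wrist"))
for i in range(3): F.append(sense()["force"]);capture("wrist")
print(np.round(F,2).tolist(),s["wrist_torque"].round(3),s["eef_pos"])
E
python3 wt.py; ls pics
```

```text
time_s: 12.4
eef_pos: [527.9, 89.8, 146.8]
ee_rot: [0.0, 0.62, 0.785, 0.0]
force: [0.1, 0.2, -5.6]
grip_width: 0.233
grip_force: 59.0
time_s: 13.2
eef_pos: [527.6, 89.7, 144.9]
ee_rot: [-0.0, 0.62, 0.785, -0.0]
force: [-0.2, 1.0, -5.8]
grip_width: 0.232
grip_force: 59.0
[[-0.22, 1.02, -5.84], [0.66, -0.29, -5.42], [0.14, 0.49, -4.97], [0.16, -0.32, -6.21]] [-0.009  0.008  0.021] [527.55815506  89.72286957 144.90641796]
c1.png
s2.png
scene0.png
side0.png
side3.png
side3c.png
w1.png
w3.png
wrist0.png
wt_1320.png
```

Front one weighs about 5.6 N (0.57 kg), which suits steel. Lay it back gently, then lift the other.

```bash
python3 -m crank '[[[0,0,0.6,0,0,0,10],[0,0,0.9,0,0,0,10],[0,0,0.9,0,0,0,10],[0,0,0.9,0,0,0,10],[0,0,0.6,0,0,0,10],[0,0,0.5,0,0,0,10],[0,0,0.3,0,0,0,10],[0,0,0.1,0,0,0,10]]]' 60
python3 -m crank '[[[0,0,0.1,0,0,0,10],[0,0,0.1,0,0,0,10],[0,0,0,0,0,0,10],[0,0,0,0,0,0,10],[0,0,0,0,0,0,30],[0,0,0,0,0,0,40],[0,0,0,0,0,0,40],[0,0,0,0,0,0,40]]]' 60
python3 -m crank '[[[0,0,-0.4,0,0,0,40],[0,0,-1,0,0,0,40],[0,0,-1,0,0,0,40],[0,0,-1,0,0,0,40],[0,0,-0.6,0,0,0,40],[0,1,0,0,0,0,40],[0,1,0,0,0,0,40],[0,0.2,0,0,0,0,40]]]' 60
python3 - <<'E'
from h import *
s=sense();cv2.imwrite("pics/w4.png",capture("wrist"));print(s["eef_pos"],s["force"])
E
```

```text
time_s: 14.2
eef_pos: [527.4, 89.7, 24.5]
ee_rot: [-0.001, 0.62, 0.785, -0.001]
force: [0.0, -0.1, -5.6]
grip_width: 0.232
grip_force: 59.0
time_s: 15.0
eef_pos: [527.6, 89.7, 20.1]
ee_rot: [-0.0, 0.62, 0.785, -0.0]
force: [0.1, -0.1, -0.2]
grip_width: 0.468
grip_force: 0.0
time_s: 15.8
eef_pos: [582.6, 102.7, 120.6]
ee_rot: [0.0, 0.62, 0.785, 0.0]
force: [-0.4, 0.2, 0.3]
grip_width: 0.466
grip_force: 0.0
[582.61501193 102.68772577 120.55269937] [-0.42696903  0.16529416  0.25052065]
```

View pics/w4.png

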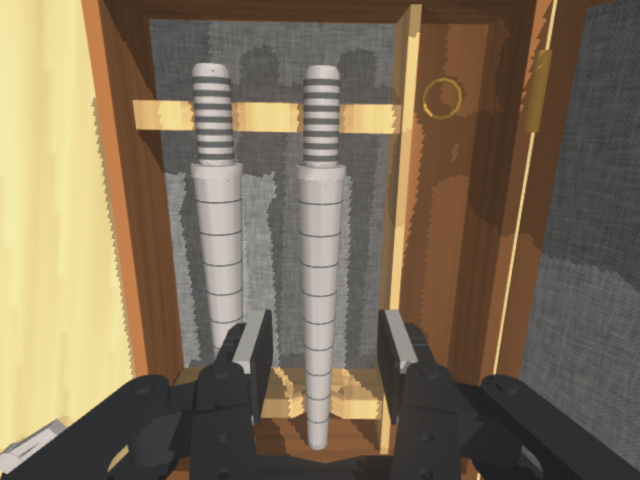

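Both mandrels are seated; the rear one (axis at column 320) lies centred between the fingers.

```bash
python3 -m crank '[[[0,-0.05,0.7,0,0,0,40],[0,0,0.8,0,0,0,40],[0,0,0.8,0,0,0,40],[0,0,0.7,0,0,0,40],[0,0,0.6,0,0,0,40],[0,0,0.4,0,0,0,40],[0,0,0,0,0,0,30],[0,0,0,0,0,0,10]]]' 60
python3 -m crank '[[[0,0,0,0,0,0,10],[0,0,0,0,0,0,10],[0,0,0,0,0,0,10],[0,0,0,0,0,0,10],[0,0,0,0,0,0,10],[0,0,0,0,0,0,10],[0,0,-0.3,0,0,0,10],[0,0,-0.5,0,0,0,10]]]' 60
python3 -m crank '[[[0,0,-0.8,0,0,0,10],[0,0,-0.8,0,0,0,10],[0,0,-0.8,0,0,0,10],[0,0,-0.8,0,0,0,10],[0,0,-0.6,0,0,0,10],[0,0,-0.4,0,0,0,10],[0,0,0,0,0,0,10],[0,0,0,0,0,0,10]]]' 60
python3 -m crank '[[[0,0,0,0,0,0,10],[0,0,0,0,0,0,10],[0,0,0,0,0,0,10],[0,0,0,0,0,0,10],[0,0,0,0,0,0,10],[0,0,0,0,0,0,10],[0,0,0,0,0,0,10],[0,0,0,0,0,0,10]]]' 60
python3 wt.py
```

```text
time_s: 16.65
eef_pos: [579.9, 102.1, 20.4]
ee_rot: [-0.0, 0.62, 0.785, -0.0]
force: [-0.9, 0.1, -1.8]
grip_width: 0.236
grip_force: 58.5
time_s: 17.45
eef_pos: [579.2, 102.1, 39.7]
ee_rot: [-0.001, 0.62, 0.785, -0.001]
force: [0.4, -0.5, -1.5]
grip_width: 0.24
grip_force: 58.7
time_s: 18.25
eef_pos: [579.6, 102.1, 144.5]
ee_rot: [-0.001, 0.62, 0.785, -0.001]
force: [-0.5, 0.3, -0.5]
grip_width: 0.238
grip_force: 58.7
time_s: 19.05
eef_pos: [579.8, 102.1, 144.9]
ee_rot: [-0.0, 0.62, 0.785, -0.0]
force: [-0.2, 0.1, -1.2]
grip_width: 0.235
grip_force: 58.7
[[-0.17, 0.08, -1.15], [0.12, 0.18, -1.46], [0.3, -0.13, -1.56], [-0.61, -1.24, -1.76]] [ 0.069  0.003 -0.029] [579.84166491 102.13388982 144.89789716]
```

The rear one weighs about 1.5 N, so it is the light one. Lay it back, then return to the front mandrel.

```bash
python3 -m crank '[[[0,0,0.6,0,0,0,10],[0,0,0.9,0,0,0,10],[0,0,0.9,0,0,0,10],[0,0,0.9,0,0,0,10],[0,0,0.6,0,0,0,10],[0,0,0.5,0,0,0,10],[0,0,0.3,0,0,0,10],[0,0,0.1,0,0,0,10]]]' 60
python3 -m crank '[[[0,0,0.1,0,0,0,10],[0,0,0.1,0,0,0,10],[0,0,0,0,0,0,10],[0,0,0,0,0,0,10],[0,0,0,0,0,0,30],[0,0,0,0,0,0,40],[0,0,0,0,0,0,40],[0,0,0,0,0,0,40]]]' 60
python3 -m crank '[[[0,0,-0.4,0,0,0,40],[0,0,-1,0,0,0,40],[0,0,-1,0,0,0,40],[0,0,-1,0,0,0,40],[0,0,-0.6,0,0,0,40],[0,-1,0,0,0,0,40],[0,-1,0,0,0,0,40],[0,-0.15,0,0,0,0,40]]]' 60
python3 - <<'E'
from h import *
s=sense();cv2.imwrite("pics/w5.png",capture("wrist"));print(s["eef_pos"],s["force"])
E
```

```text
time_s: 20.05
eef_pos: [579.6, 102.1, 24.4]
ee_rot: [-0.001, 0.62, 0.785, -0.001]
force: [0.3, 0.2, -1.9]
grip_width: 0.234
grip_force: 58.7
time_s: 20.85
eef_pos: [579.7, 102.1, 19.9]
ee_rot: [-0.0, 0.62, 0.785, -0.0]
force: [-0.7, 0.1, -0.2]
grip_width: 0.469
grip_force: 0.0
time_s: 21.65
eef_pos: [525.9, 89.5, 120.8]
ee_rot: [-0.0, 0.62, 0.785, -0.001]
force: [0.4, -0.1, 0.3]
grip_width: 0.472
grip_force: 0.0
[525.87934123  89.52007988 120.76751705] [ 0.41960411 -0.11426954  0.28625063]
```

View pics/w5.png

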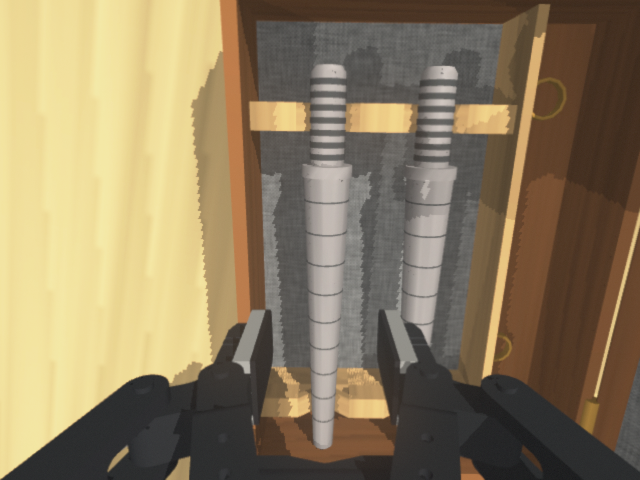

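```bash
python3 -m crank '[[[0,0.06,0.7,0,0,0,40],[0,0,0.8,0,0,0,40],[0,0,0.8,0,0,0,40],[0,0,0.7,0,0,0,40],[0,0,0.6,0,0,0,40],[0,0,0.4,0,0,0,40],[0,0,0,0,0,0,30],[0,0,0,0,0,0,10]]]' 80
python3 -m crank '[[[0,0,0,0,0,0,10],[0,0,0,0,0,0,10],[0,0,0,0,0,0,10],[0,0,0,0,0,0,10],[0,0,0,0,0,0,10],[0,0,0,0,0,0,10],[0,0,-0.3,0,0,0,10],[0,0,-0.5,0,0,0,10]]]' 80
python3 -m crank '[[[0,0,-0.8,0,0,0,10],[0,0,-0.8,0,0,0,10],[0,0,-0.8,0,0,0,10],[0,0,-0.8,0,0,0,10],[0,0,-0.8,0,0,0,10],[0,0,-0.8,0,0,0,10],[0,0,-0.4,0,0,0,10],[0,0,0,0,0,0,10]]]' 80
python3 -m crank '[[[-0.3,-0.04,0,0,0,0,10],[-0.6,-0.08,0,0,0,0,10],[-0.8,-0.11,0,0,0,0,10],[-0.8,-0.11,0,0,0,0,10],[-0.8,-0.11,0,0,0,0,10],[-0.8,-0.11,0,0,0,0,10],[-0.8,-0.11,0,0,0,0,10],[-0.8,-0.11,0,0,0,0,10]]]' 80
python3 -m crank '[[[-0.8,-0.11,0,0,0,0,10],[-0.8,-0.11,0,0,0,0,10],[-0.8,-0.11,0,0,0,0,10],[-0.8,-0.11,0,0,0,0,10],[-0.8,-0.11,0,0,0,0,10],[-0.6,-0.08,0,0,0,0,10],[-0.4,-0.05,0,0,0,0,10],[-0.2,-0.03,0,0,0,0,10]]]' 80
python3 - <<'E'
from h import *
s=sense();w=capture("wrist");a=capture("side");c=capture("scene");print(s["eef_pos"],s["force"],rot(s["ee_rot"]).round(3))
C=np.zeros((600,800,3),np.uint8);C[:360,:480]=cv2.resize(w,(480,360));C[:240,490:790]=cv2.resize(a[260:420,270:470],(300,240));C[360:600,:400]=cv2.resize(c[130:322,140:460],(400,240))
cv2.imwrite("pics/m6.png",C)
E
```

```text
time_s: 22.5
eef_pos: [526.2, 89.5, 19.9]
ee_rot: [-0.003, 0.62, 0.785, -0.004]
force: [-11.5, -4.0, 7.0]
grip_width: 0.231
grip_force: 77.8
time_s: 23.3
eef_pos: [528.8, 90.1, 40.3]
ee_rot: [-0.001, 0.62, 0.785, -0.001]
force: [1.2, 0.2, -5.1]
grip_width: 0.229
grip_force: 78.4
time_s: 24.1
eef_pos: [529.7, 90.1, 171.7]
ee_rot: [0.001, 0.62, 0.785, 0.001]
force: [0.9, 0.7, -6.2]
grip_width: 0.233
grip_force: 78.5
time_s: 24.9
eef_pos: [542.6, -55.1, 169.0]
ee_rot: [-0.001, 0.62, 0.784, -0.001]
force: [0.1, 0.1, -5.6]
grip_width: 0.229
grip_force: 78.5
time_s: 25.7
eef_pos: [555.6, -184.7, 169.5]
ee_rot: [-0.001, 0.62, 0.784, -0.0]
force: [-0.0, 0.9, -5.3]
grip_width: 0.231
grip_force: 78.5
[ 555.56924214 -184.6666192   169.52296425] [-0.04987485  0.88748981 -5.27864894] [[-0.23   0.973 -0.002]
 [ 0.973  0.23   0.   ]
 [ 0.001 -0.002 -1.   ]]
```

View pics/m6.png

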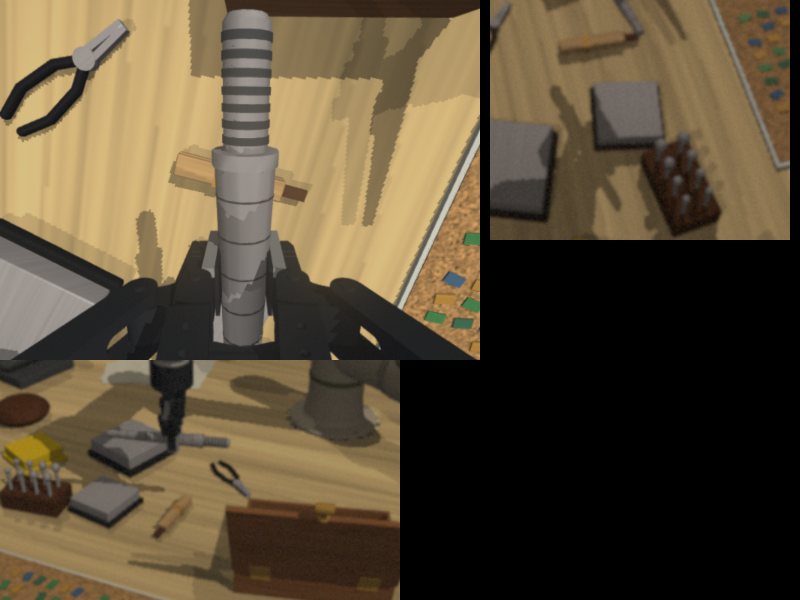

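The heavy mandrel is held level and the case is undisturbed, lid open. The block is still ahead, so going on over it and down.

```bash
python3 -m crank '[[[-0.5,-0.07,0,0,0,0,10],[-0.9,-0.13,0,0,0,0,10],[-0.9,-0.13,0,0,0,0,10],[-0.9,-0.13,0,0,0,0,10],[-0.9,-0.13,0,0,0,0,10],[-0.9,-0.13,0,0,0,0,10],[-0.76,-0.12,0,0,0,0,10],[-0.4,-0.08,0,0,0,0,10]]]' 80
python3 -m crank '[[[0,0,0.2,0,0,0,10],[0,0,0.4,0,0,0,10],[0,0,0.4,0,0,0,10],[0,0,0.4,0,0,0,10],[0,0,0.3,0,0,0,10],[0,0,0.2,0,0,0,10],[0,0,0.1,0,0,0,10],[0,0,0,0,0,0,10]]]' 80
python3 -m crank '[[[0,0,0,0,0,0,10],[0,0,0,0,0,0,10],[0,0,0,0,0,0,10],[0,0,0,0,0,0,10],[0,0,0,0,0,0,10],[0,0,0,0,0,0,10],[0,0,0,0,0,0,10],[0,0,0,0,0,0,10]]]' 80
python3 - <<'E'
from h import *
s=sense();w=capture("wrist");a=capture("side");c=capture("scene");print(s["eef_pos"],s["force"],s["wrist_torque"],rot(s["ee_rot"]).round(3))
C=np.zeros((600,800,3),np.uint8);C[:360,:480]=cv2.resize(w,(480,360));C[:240,490:790]=cv2.resize(a[260:420,270:470],(300,240));C[360:600,:400]=cv2.resize(c[130:322,140:460],(400,240));C[360:600,410:790]=cv2.resize(a[100:260,220:473],(380,240))
cv2.imwrite("pics/m7.png",C)
E
```

```text
time_s: 26.65
eef_pos: [568.8, -340.4, 169.7]
ee_rot: [-0.0, 0.62, 0.784, -0.001]
force: [-0.1, -0.2, -5.1]
grip_width: 0.231
grip_force: 78.5
time_s: 27.45
eef_pos: [568.9, -338.8, 119.8]
ee_rot: [-0.0, 0.62, 0.785, -0.0]
force: [-0.2, 0.6, -5.8]
grip_width: 0.224
grip_force: 78.5
time_s: 28.25
eef_pos: [568.9, -338.8, 120.0]
ee_rot: [-0.0, 0.62, 0.785, -0.0]
force: [-0.6, -0.4, -5.8]
grip_width: 0.228
grip_force: 78.5
[ 568.91367704 -338.83405677  119.98515717] [-0.64793781 -0.40937288 -5.75257449] [0.01426764 0.02499255 0.05687343] [[-0.231  0.973 -0.001]
 [ 0.973  0.231 -0.   ]
 [ 0.    -0.001 -1.   ]]
```

View pics/m7.png

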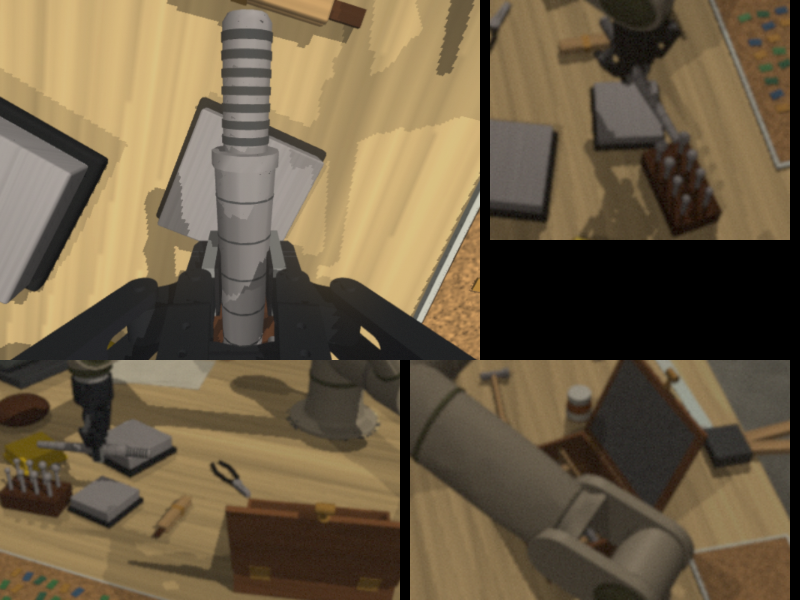

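The mandrel is level above the block. The wrist view shows block top corners at about (276,143), (429,211) and (213,289). Checking centring.

Run:
```python
from h import *
s=sense();P=[onz("wrist",p,34,s) for p in((276,143),(429,211),(213,289))]
print(P,(P[1]+P[2])/2,np.linalg.norm(P[0]-P[1]),np.linalg.norm(P[0]-P[2]),s["eef_pos"],abs(s["dq"]).max())
```

```text
[array([ 529.54787659, -282.8249605 ,   34.        ]), array([ 620.18063903, -299.16255234,   34.        ]), array([ 509.75731993, -374.0730315 ,   34.        ])] [ 564.96897948 -336.61779192   34.        ] 92.09350972805353 93.36956995589516 [ 568.92443763 -338.82131765  119.97847127] 0.0007971922663723616
```

```bash
python3 -c "
from rig import *
print(finish_job())"
```

```text
the job is handed in; nothing more can be done
None
```

I handed the job in at about 28 s on the robot's clock. The heavier mandrel (about 5.6 N against 1.5 N) is held level and still about 10 cm above the middle of the bench block, the lighter one is back in the rear cradle, and the lid is open; I saw nothing else disturbed in the last pictures.

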